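# Tamp the heaped inductors level in the kit tote

## Robot

A 6-joint arm with a two-finger parallel gripper is mounted at the origin on the work surface. World frame = base frame: x ahead of the robot, y to its left, z up, the work surface at z = 0. Lengths are in mm, angles in degrees, forces in N, time in s.
With the tool pointing down it reaches from about 300 to 850 mm from the base axis. Payload 4.2 kg.
Tool frame: the origin (TCP) lies midway between the tips of the shut fingers; the grasp point (between the pads) lies 19 mm behind it; z points along the fingers, y is the direction in which the jaws open and shut (so a half turn about z gives the same grasp; the last joint's range is limited). The gripper opens to 91 mm and grips with 3 to 60 N. Pads are 32 mm wide; open, the fingers measure 118 mm over their backs; the gripper's body (76 mm by 178 mm) begins 60 mm behind the grasp point.
Start: joints at [73.797, 18.312, 89.639, -0, 72.044, -1.146], TCP at [149.378, 555.274, 213.976] pointing down, gripper open.
Joint ranges: [-177.97, 177.97], [-48.28, 115.42], [12.27, 149.76], [-77.06, 257.06], [2.81, 150.46], [-146.56, 146.56]. Speed limits (degrees/s): [147.25, 147.25, 180, 180, 180, 180].

## Interface

Orientations are given as [roll, pitch, yaw] about the fixed x, y, z axes, in that order (R = Rz(yaw) Ry(pitch) Rx(roll)).
In Python, from workcell import * gives the robot as it stands.
- The arm moves only by the tool arm_command, never from a script. Its argument "deltas" is text: rows parted by semicolons, each of 7 numbers parted by spaces: the shift along the tool's x, y, z in mm, then the turn, a rotation vector about the tool's x, y, z in degrees, then the finger opening in mm, from 0 to 91.2. In form: x y z wx wy wz hand; .... A call has 1 to 5 rows; each row shifts and turns the commanded pose from where the row before left it, along the tool's axes as they then stand; what a row does not reach is not made up. A row lasts 1/8 s, in which the tool goes at most 62.5 mm and 10.7 degrees, less where a joint would pass 70% of its speed; a pose out of reach is approached as far as the arm can. A call is refused whole if a number of a shift passes 62.5 or a number of a turn 10.7, either way. A call with a gripper value outside its range is refused whole. The fingers move at their own pace and stop on an object; "force" is the grip in N (left out, the last holds). Time passes only in rows, so rows that do not move let the fingers close. It gives the time, the measured TCP pose, the force and the opening at its end, in the units of the state.
- state(): the state, without advancing time (a new reading comes with each control period).
- grab_frame(name): name is "side" or "top"; returns the picture (384x512x3 uint8, red, green, blue); there is no depth.
- camera_model(name): a dict with "fx", "fy", "cx", "cy" (pixels), "k1" (the pictures are not rectified: a ray, as slopes to the right and down, at radius r is drawn at 1 + k1 r^2 times it, then the intrinsics apply), "rvec" (rotation vector, rad) and "tvec" (3), from world to camera coordinates, as OpenCV has them. Camera axes: x right, y down, z forward; pixel columns grow to the right and rows downward; lengths in mm; the calibration is good to about 2 mm. A picture is of the moment at which its call begins. camera_model takes no time and is no camera call.
- job_done(): hands the job in, once; it reports no verdict.
The state is a dict: "time_s": time; "qpos": joint angles; "qvel": joint speeds; "effort": joint torques, N m; "ee_pos": TCP position; "ee_rot": TCP orientation; "force": force on the tool from outside, world axes, zero at the start; "torque": the same for the moment, N m; "gripper_width": finger opening in mm.
Only numpy, scipy, OpenCV 4.12 (cv2) and the standard library are available. Lean on these libraries where they do the work, as an engineer would, in place of code of your own. Each camera call takes 0.05 s, during which the arm holds its last target. There are 200 camera calls.

## Task

In one compartment of the blue kit tote a tan inductor rides on top of the other four, so the next tote will not stack: take the tamper from its rest and work the heap down with its rubber foot until all five inductors lie in one layer below the white fill line, ending with a firm straight press held for a moment. Pushing straight down on a piece that sits square on its neighbours only jams it - drag it a few millimetres off centre under a light load, ease off so that it tips in, then press it home - and since the ceramic chips, touch down gently, never press an inductor or the tote harder than 40 N and keep the gripper itself off the inductors. Then stand the tamper upright in its rest again, let go, and leave everything else where it was.

Things in the scene. Friction and masses are not known exactly. Their poses are not given: they have to be found in the camera images.
- tote: Blue plastic kit tote, fixed to the shelf, 72 x 141 x 53 mm (x, y, z), open on top; origin at the centre of its underside, z up. Floor, outer walls and the one divider (across the middle, y = 0) are 3 mm thick, leaving two compartments of 66 x 66 mm, 50 mm deep. A white fill line runs round the inside 28 mm above the inner floor.
- cell_a (a point): Centre of the inner floor of the tote's compartment a (at y = +34.5 mm of the tote), axes as the tote's. Floor lined with black antistatic rubber (friction about 0.7), walls smooth (about 0.3).
- cell_b (a point): Centre of the inner floor of the tote's compartment b (at y = -34.5 mm of the tote), axes as the tote's. Lined as compartment a.
- tamper_foot: Foot of the hand tamper (loose tool, about 0.25 kg): a 40 x 40 mm square steel plate with a grippy black rubber face (friction about 1), 12 mm thick; origin at the centre of its underside, z up the tool, x and y along the foot's edges. It moves as one with the grip.
- tamper_grip (a point): Centre of the tamper's grip: an orange block, 28 x 28 mm across (flats along the foot's edges), 54 mm tall, on a 12 mm steel shank, 81 mm straight above the foot's underside; the grip runs from 54 to 108 mm above the underside. The tool starts upright in its rest.
- rest: Tamper rest, fixed to the shelf: shallow square aluminium tray 62 x 62 x 11 mm with a white inlay and 3 mm walls and floor (inside 56 x 56 mm, 8 mm deep); origin at the centre of its underside, x and y along its edges.
- rest_floor (a point): Centre of the inside floor of the tamper rest, where the tamper's foot stands.
- insert_jar: Loose glass jar of brass heat-set inserts with a brass lid, 55 mm diameter, 61 mm tall; origin at the centre of its underside. Not part of the job.
- enclosure: Loose gray plastic enclosure half, 88 x 64 x 26 mm, open upward; origin at the centre of its underside. Not part of the job.
- shield_lid: Loose tin shield lid, 58 x 48 x 9 mm; origin at the centre of its underside. Not part of the job.
- coil_1: One loose tan ceramic drum inductor (24 mm diameter, 22 mm tall, rims bevelled 2.2 mm at 45 degrees, flat ends 20 mm across, smooth, friction about 0.3, 24 g) in the tote, in compartment a or b, all five in the same one; origin at its centre, z along its axis. At the start 1 to 4 stand on the floor in a close square, neighbours 25 mm apart; 1-2 and 3-4 are opposite sides.
- coil_2: One loose tan ceramic drum inductor (24 mm diameter, 22 mm tall, rims bevelled 2.2 mm at 45 degrees, flat ends 20 mm across, smooth, friction about 0.3, 24 g) in the tote, in compartment a or b, all five in the same one; origin at its centre, z along its axis. At the start 1 to 4 stand on the floor in a close square, neighbours 25 mm apart; 1-2 and 3-4 are opposite sides.
- coil_3: One loose tan ceramic drum inductor (24 mm diameter, 22 mm tall, rims bevelled 2.2 mm at 45 degrees, flat ends 20 mm across, smooth, friction about 0.3, 24 g) in the tote, in compartment a or b, all five in the same one; origin at its centre, z along its axis. At the start 1 to 4 stand on the floor in a close square, neighbours 25 mm apart; 1-2 and 3-4 are opposite sides.
- coil_4: One loose tan ceramic drum inductor (24 mm diameter, 22 mm tall, rims bevelled 2.2 mm at 45 degrees, flat ends 20 mm across, smooth, friction about 0.3, 24 g) in the tote, in compartment a or b, all five in the same one; origin at its centre, z along its axis. At the start 1 to 4 stand on the floor in a close square, neighbours 25 mm apart; 1-2 and 3-4 are opposite sides.
- coil_5: One loose tan ceramic drum inductor (24 mm diameter, 22 mm tall, rims bevelled 2.2 mm at 45 degrees, flat ends 20 mm across, smooth, friction about 0.3, 24 g) in the tote, in compartment a or b, all five in the same one; origin at its centre, z along its axis. At the start it sits square on top of the other four, over the gap in their middle.
- terminal_block: Loose green screw terminal block, 15 x 26 x 14 mm, lying in the other compartment; origin at the centre of its underside. It stays there.
Things that resemble listed ones, but are neither listed nor needed, are in the scene too. What is shaped like the part that bears tamper_foot but green is not meant. Leave any orange look-alike of the rest alone.

How it is judged:
By the outcome, as a careful person would: the job done as asked, in the order asked, and still so for the second after the job is handed in, with the robot touching nothing.
It also fails if it takes over 58 s, if anything falls off the work surface, if the arm or the gripper's body presses on something with over 40 N, if the wrist force passes 120 N, or if a joint passes its speed limit or range.

## Working session

There is one attempt and no reset: what is moved stays moved. The work goes in short steps, Python scripts to look and compute and a tool call to move; the robot and the scene stay as the last step left them, time stands still between calls to the robot, and variables do not carry over. Pictures are saved under pics/ and viewed, about 8 in all and at most 12, crops included, and the job is handed in when it is done.

Besides the shell and the picture viewer there is one more tool, called after "Call:" as name(argument=value, ...) on one line, values as JSON. arm_command: Moves the arm, as the interface text tells. Its arguments: {"type":"object","properties":{"deltas":{"type":"string"},"force":{"type":"number"}},"required":["deltas"]}

```bash
mkdir -p pics
python3 - <<'E'
from workcell import *
import cv2
for n in("top","side"):
    cv2.imwrite(f"pics/{n}0.png",cv2.resize(grab_frame(n)[:,:,::-1],(800,600),interpolation=cv2.INTER_CUBIC)); print(n,camera_model(n))
print(state())
E
```

```text
top {'fx': 365.80833787401724, 'fy': 365.80833787401724, 'cx': 257.04506615121306, 'cy': 191.77209593637681, 'k1': -0.03356175352770221, 'rvec': array([ 2.18168905, -2.17256644,  0.15742872]), 'tvec': array([  -8.31575613,  576.46009026, 1005.45008531])}
side {'fx': 418.74187280544345, 'fy': 418.74187280544345, 'cx': 253.4075761833423, 'cy': 192.9186073615596, 'k1': -0.045158530755299284, 'rvec': array([ 0.58165991, -2.70303182,  1.08698025]), 'tvec': array([517.10879984, 210.50404912, 793.32267106])}
{'time_s': 0.1, 'qpos': array([ 7.37978523e+01,  1.83466121e+01,  8.96977418e+01, -1.17957838e-03,
        7.20434156e+01, -1.14563001e+00]), 'qvel': array([-0.03423812, -0.13787911, -0.10219188, -0.10733102,  0.13380113,
        0.09751453]), 'effort': array([ 1.83428128e-03, -4.13333166e+01, -2.32507968e+01,  7.27925403e-02,
        4.22617758e-02, -3.91954927e-05]), 'ee_pos': array([149.24975632, 554.8402387 , 213.22938856]), 'ee_rot': array([-1.79912226e+02, -6.33493903e-04,  1.64943846e+02]), 'force': array([-0.22824874,  0.42730313, -0.11121317]), 'torque': array([-0.00121188,  0.01724765,  0.02285011]), 'gripper_width': 90.8231392501117}
```

View pics/top0.png

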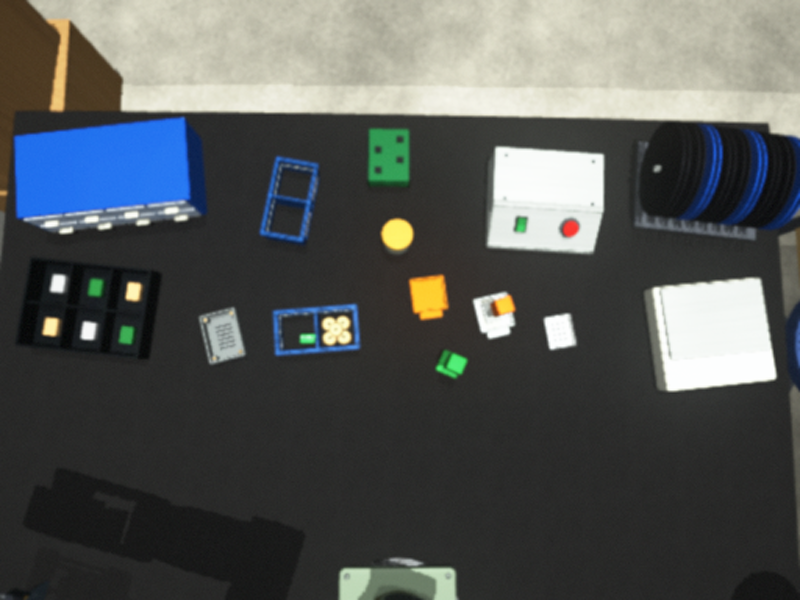

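View pics/side0.png

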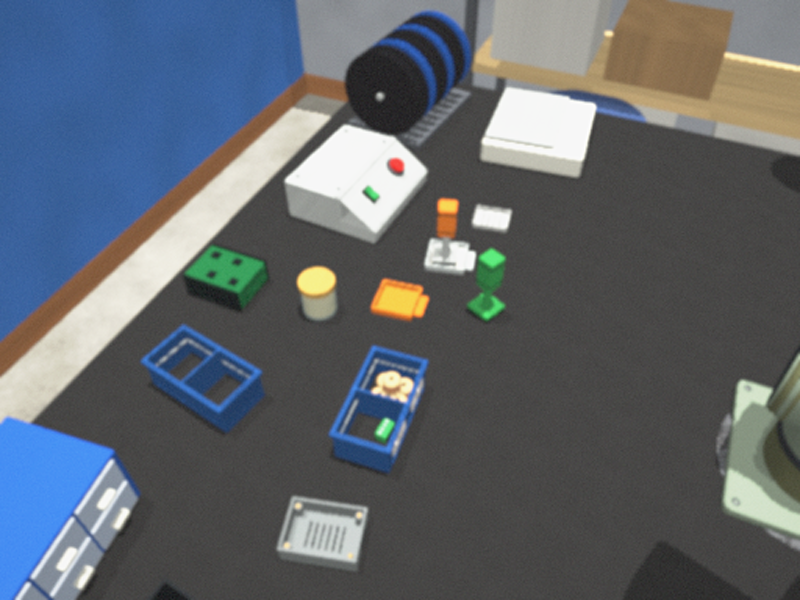

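The top view shows the loaded blue tote at (316,330), with the coils in its right compartment. An empty look-alike tote is at (290,200).

Candidates for the tamper: the orange grip at (503,304) in the white tray at (494,314), and a green look-alike at (452,363). Candidates for the rest: the white tray at (494,314), an orange look-alike at (428,296), and the white shield lid at (560,331), which isn't a rest. By the description I choose the orange grip in the white tray. A close crop will check this.

Run:
```python
from workcell import *
import cv2,numpy as np
F={n:np.mean([grab_frame(n).astype(float) for _ in range(3)],0).astype(np.uint8)[:,:,::-1] for n in("top","side")}
for n in F: cv2.imwrite(f"pics/raw_{n}.png",F[n])
def t(n,x,y,w=80,h=60): # x,y = top left
    return cv2.resize(F[n][y:y+h,x:x+w],(400,300),interpolation=cv2.INTER_CUBIC)
m=np.vstack([np.hstack([t("top",165,182),t("top",280,170)]),np.hstack([t("side",190,215,120,90),t("side",255,120)])])
cv2.imwrite("pics/mos.png",m)
```

```text
(no output)
```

View pics/mos.png

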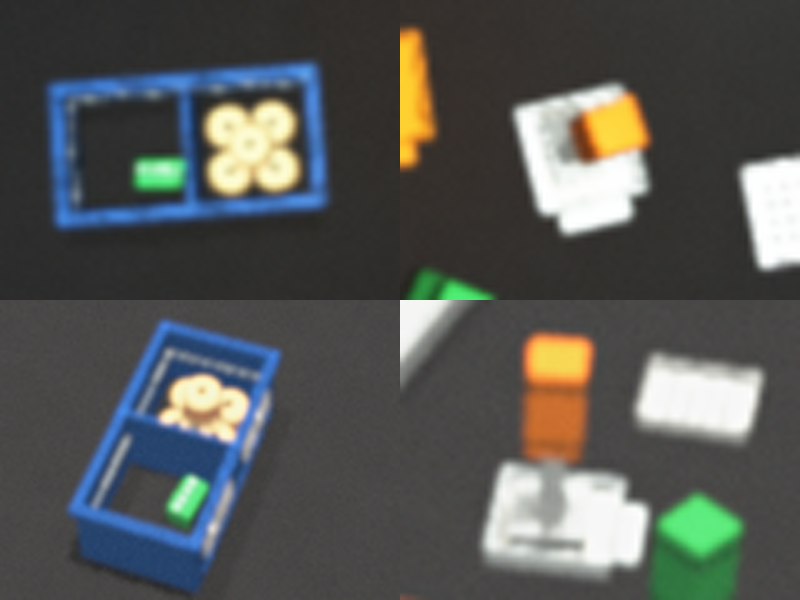

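The crop confirms the choice: an orange grip in the white tray, with the green look-alike separate from it. Next I'll turn the corner clicks into poses.

```bash
cat > h.py <<'E'
from workcell import *
import cv2,numpy as np
from scipy.optimize import least_squares
CM={n:camera_model(n) for n in("top","side")}
def proj(n,P):
    c=CM[n];P=np.atleast_2d(P).astype(float)
    R=cv2.Rodrigues(c["rvec"])[0];q=P@R.T+np.ravel(c["tvec"]);s=q[:,:2]/q[:,2:]
    s=s*(1+c["k1"]*(s**2).sum(1,keepdims=True))
    return s*[c["fx"],c["fy"]]+[c["cx"],c["cy"]]
def px(pts,x0,y0,s): return (np.array(pts,float)+.5)/s-.5+[x0,y0]
def fit(obs,x0): # obs: (cam, local pts, pixels); planar pose x,y,yaw
    def w(p,L):
        c,s=np.cos(p[2]),np.sin(p[2]);L=np.array(L,float)
        return np.c_[L[:,0]*c-L[:,1]*s+p[0],L[:,0]*s+L[:,1]*c+p[1],L[:,2]]
    r=least_squares(lambda p:np.concatenate([(proj(n,w(p,L))-I).ravel() for n,L,I in obs]),x0,x_scale=[10,10,.1])
    return r.x,r.fun.reshape(-1,2)
def ray(n,uv,z):
    return least_squares(lambda p:(proj(n,[p[0],p[1],z])-uv).ravel(),[500,0]).x
def box(a,b,z): return [[a/2,b/2,z],[a/2,-b/2,z],[-a/2,-b/2,z],[-a/2,b/2,z]] # up-left,up-right,down-right,down-left in top view
E
cat > m.py <<'E'
from h import *
np.set_printoptions(precision=2,suppress=True)
T=("top",box(72,141,53),px([(50,84),(316,65),(327,207),(60,228)],165,182,5))
S=("side",box(72,141,53),px([(73,211),(165,22),(280,52),(201,250)],190,215,10/3))
g=[("top",box(28,28,111),px([(181,108),(238,94),(250,139),(194,157)],280,170,5))]
gs=("side",box(28,28,111),px([(125,80),(128,36),(193,39),(190,84)],255,120,5))
r=("top",box(62,62,11),px([(114,105),(221,85),(248,190),(145,214)],280,170,5))
rs=("side",box(62,62,11),px([(86,249),(106,160),(225,178),(209,270)],255,120,5))
for nm,o in [("tote",[T,S]),("toteT",[T]),("toteS",[S]),("gripT",g),("gripS",[gs]),("grip",g+[gs]),("restT",[r]),("restS",[rs]),("rest",[r,rs])]:
    p,f=fit(o,[500,0,0]);print(nm,p[:2],np.degrees(p[2]),"rms px",np.sqrt((f**2).mean()))
for p,z in [((250,143),47),((229,122),25),((274,120),25),((230,171),25),((274,168),25)]: print(ray("top",px([p],165,182,5)[0],z))
E
python3 m.py
```

```text
tote [520.91 146.1 ] 5.046732071312921 rms px 1.125524216459606
toteT [520.59 145.6 ] 4.745335917646076 rms px 1.1928356665202153
toteS [521.05 146.4 ] 5.228636391174454 rms px 1.0275874846702902
gripT [ 561.38 -177.01] 14.997147503761415 rms px 0.5761346268790686
gripS [ 561.26 -174.88] 18.904686424168748 rms px 0.7103256482678134
grip [ 561.46 -176.27] 16.916594897570494 rms px 0.7110634126160152
restT [ 558.07 -178.27] 13.225527293502916 rms px 0.44608686731007885
restS [ 559.39 -178.58] 12.547361017514701 rms px 0.786615436184082
rest [ 558.78 -178.32] 12.885330990922423 rms px 0.6639784749952579
[522.7  112.26]
[535.96 126.21]
[537.23 100.73]
[508.17 125.19]
[509.98 100.36]
```

```bash
cat >> h.py <<'E'
def plan(a,b,n): # poses x,y,z,yaw, tool down; prints tool-frame rows
    a,b=np.array(a,float),np.array(b,float);d=(b-a)/n;y=a[3]
    for i in range(n):
        c,s=np.cos(np.radians(y)),np.sin(np.radians(y))
        print(f"{d[0]*c+d[1]*s:.1f} {d[0]*s-d[1]*c:.1f} {-d[2]:.1f} 0 0 {-d[3]:.2f}",end="; ");y+=d[3]
    print()
def st():
    s=state();print(round(s["time_s"],2),s["ee_pos"].round(2),s["ee_rot"].round(2),"F",s["force"].round(1),"T",s["torque"].round(2),"w",round(s["gripper_width"],1))
E
python3 -c "
from h import *
plan((149.4,555.3,214,165),(561.4,-176.3,150,105),15)"
```

```text
-39.2 -40.0 4.3 0 0 4.00; -41.8 -37.2 4.3 0 0 4.00; -44.3 -34.2 4.3 0 0 4.00; -46.6 -31.0 4.3 0 0 4.00; -48.7 -27.7 4.3 0 0 4.00; -50.5 -24.2 4.3 0 0 4.00; -52.0 -20.6 4.3 0 0 4.00; -53.4 -16.9 4.3 0 0 4.00; -54.4 -13.2 4.3 0 0 4.00; -55.2 -9.3 4.3 0 0 4.00; -55.7 -5.5 4.3 0 0 4.00; -56.0 -1.6 4.3 0 0 4.00; -55.9 2.3 4.3 0 0 4.00; -55.6 6.2 4.3 0 0 4.00; -55.1 10.1 4.3 0 0 4.00;
```

Call:
arm_command(deltas="-39 -40 4.3 0 0 4 91; -42 -37 4.3 0 0 4 91; -44 -34 4.3 0 0 4 91; -47 -31 4.3 0 0 4 91; -49 -28 4.3 0 0 4 91")

```text
time_s: 1.02
ee_pos: [287.4, 309.6, 192.6]
ee_rot: [179.9, 0.0, 144.8]
force: [0.3, 0.7, 0.7]
gripper_width: 91.1
```

Call:
arm_command(deltas="-50 -24 4.3 0 0 4 91; -52 -21 4.3 0 0 4 91; -53 -17 4.3 0 0 4 91; -54 -13 4.3 0 0 4 91; -55 -9 4.3 0 0 4 91")

```text
time_s: 1.65
ee_pos: [423.8, 66.5, 171.2]
ee_rot: [179.9, 0.0, 124.8]
force: [0.6, 0.9, -0.3]
gripper_width: 91.0
```

Call:
arm_command(deltas="-56 -5 4.3 0 0 4 91; -56 -2 4.3 0 0 4 91; -56 2 4.3 0 0 4 91; -55 6 4.3 0 0 4 91; 0 0 0 0 0 0 91")

```text
time_s: 2.28
ee_pos: [533.6, -130.0, 153.0]
ee_rot: [180.0, 0.0, 108.7]
force: [-0.3, 0.7, -0.4]
gripper_width: 90.9
```

```bash
python3 -c "
from h import *
plan((533.6,-130,153.5,108.7),(561.4,-176.3,130,105),2)
plan((561.4,-176.3,130,105),(561.4,-176.3,65.5,105),3)"
```

```text
-26.4 5.7 11.8 0 0 1.85; -26.2 6.6 11.8 0 0 1.85; 
0.0 0.0 21.5 0 0 -0.00; 0.0 0.0 21.5 0 0 -0.00; 0.0 0.0 21.5 0 0 -0.00;
```

Call:
arm_command(deltas="-26.4 5.7 12 0 0 1.8 91; -26.2 6.6 12 0 0 1.8 91; 0 0 0 0 0 0 91")

```text
time_s: 2.65
ee_pos: [559.8, -173.1, 128.8]
ee_rot: [-179.9, -0.1, 105.3]
force: [-0.4, 0.3, -0.1]
gripper_width: 90.9
```

Run:
```python
from h import *
st()
F={n:grab_frame(n)[:,:,::-1] for n in("top","side")}
m=np.hstack([cv2.resize(F["top"][165:225,275:355],(400,300),interpolation=2),cv2.resize(F["side"][100:175,240:340],(400,300),interpolation=2)])
cv2.imwrite("pics/a.png",m)
```

```text
2.65 [ 559.76 -173.12  128.78] [-1.7991e+02 -8.0000e-02  1.0532e+02] F [-0.4  0.3 -0.1] T [-0.08  0.06 -0.05] w 90.9
```

View pics/a.png

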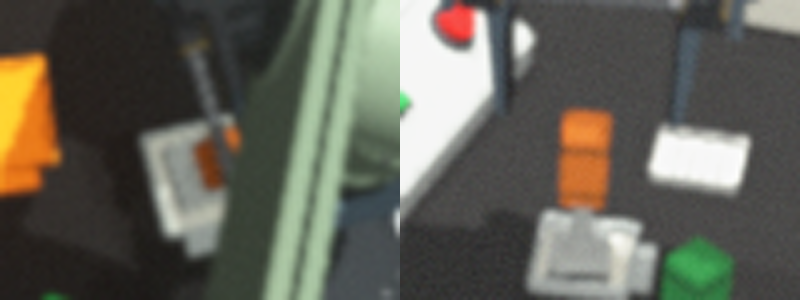

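The fingers straddle the orange grip: (500,80) and (680,90) in the side tile, with the grip at (585,160). I'll descend and grasp.

Call:
arm_command(deltas="-3.5 0.7 14 0 0 0.3 91; 0 0 25 0 0 0 91; 0 0 24 0 0 0 91; 0 0 0 0 0 0 20; 0 0 0 0 0 0 20", force=20)

```text
time_s: 3.38
ee_pos: [562.2, -176.2, 67.4]
ee_rot: [179.9, 0.0, 105.1]
force: [-0.2, -0.7, -0.2]
gripper_width: 74.0
```

Call:
arm_command(deltas="0 0 0 0 0 0 20; 0 0 0 0 0 0 20; 0 0 0 0 0 0 20; 0 0 0 0 0 0 20; 0 0 0 0 0 0 20", force=20)

```text
time_s: 4.0
ee_pos: [561.8, -176.3, 66.8]
ee_rot: [180.0, -0.0, 105.0]
force: [-0.0, 0.6, 0.5]
gripper_width: 28.2
```

Gripped at 28.2 mm. I'll lift, then work out the transfer.

Call:
arm_command(deltas="0 0 0 0 0 0 20; 0 0 -10 0 0 0 20; 0 0 -30 0 0 0 20; 0 0 -50 0 0 0 20; 0 0 0 0 0 0 20", force=60)

```text
time_s: 4.62
ee_pos: [564.3, -177.2, 161.2]
ee_rot: [179.6, 0.3, 105.0]
force: [1.6, 0.4, -2.6]
gripper_width: 27.5
```

Run:
```python
from h import *
st()
s=state()["ee_pos"]
plan((*s,105),(523.2,112.3,s[2],95),6)
```

```text
4.62 [ 564.33 -177.22  161.21] [179.55   0.29 105.04] F [ 1.6  0.4 -2.6] T [-0.06  0.01 -0.02] w 27.5
48.4 5.9 -0.0 0 0 1.67; 48.5 4.5 -0.0 0 0 1.67; 48.6 3.0 -0.0 0 0 1.67; 48.7 1.6 -0.0 0 0 1.67; 48.7 0.2 -0.0 0 0 1.67; 48.7 -1.2 -0.0 0 0 1.67;
```

Call:
arm_command(deltas="48.2 6 0 0 0 1.7 20; 48.2 4.5 0 0 0 1.7 20; 48.4 3 0 0 0 1.7 20; 48.5 1.6 0 0 0 1.7 20; 48.5 0 0 0 0 1.7 20")

```text
time_s: 5.25
ee_pos: [526.4, 65.1, 155.6]
ee_rot: [-179.9, -0.0, 96.5]
force: [0.1, 0.8, -3.6]
gripper_width: 27.5
```

Call:
arm_command(deltas="48.5 -1.2 0 0 0 1.5 20; 0 0 0 0 0 0 20; 0 0 0 0 0 0 20; 0 0 0 0 0 0 20; 0 0 0 0 0 0 20")

```text
time_s: 5.88
ee_pos: [521.1, 110.8, 156.6]
ee_rot: [-180.0, 0.0, 95.0]
force: [-0.2, -0.4, -2.1]
gripper_width: 27.9
```

Run:
```python
from h import *
st()
F={n:grab_frame(n)[:,:,::-1] for n in("top","side")}
m=np.hstack([cv2.resize(F["top"][172:247,155:255],(400,300),interpolation=2),cv2.resize(F["side"][180:270,200:320],(400,300),interpolation=2)])
cv2.imwrite("pics/b.png",m);st()
```

```text
5.88 [521.05 110.79 156.58] [-179.98    0.     94.95] F [-0.2 -0.4 -2.1] T [-0.1   0.08 -0.04] w 27.9
5.97 [521.11 111.04 156.72] [-180.     -0.     94.97] F [ 0.3  0.6 -2.8] T [-0.05  0.   -0.01] w 27.5
```

View pics/b.png

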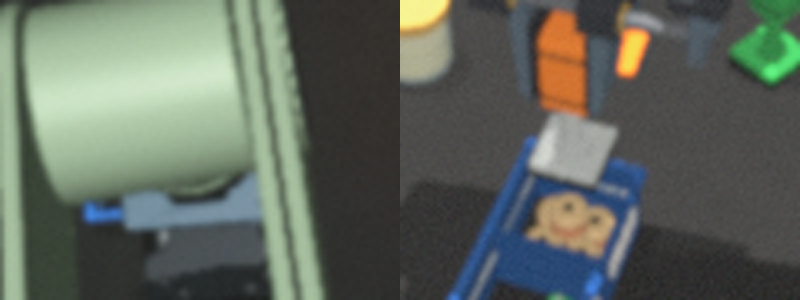

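The foot is visible above the heap in the side tile, with corners at about (550,115), (618,125), (603,185) and (530,170). I'll check the offset between foot and heap within this one camera.

Run:
```python
from h import *
a=px([(150,116),(219,125),(203,184),(129,174)],200,180,10/3)
L=box(40,40,104.9)
p,f=fit([("side",[L[i] for i in (0,1,2,3)],np.roll(a,1,0))],[521,111,0]);
for k in range(4):
    p,f=fit([("side",L,np.roll(a,k,0))],[521,111,.09]);print(p[:2],np.degrees(p[2]),np.sqrt((f**2).mean()))
print((proj("side",L)*0)[:0], "coil5 side",ray("side",px([(203,88)],190,215,10/3)[0],47))
st()
```

```text
[518.41688372 112.22344148] -78.05859095313372 0.8381287241896048
[518.41688386 112.22344134] 11.941462540977364 0.8381287241712905
[518.41688385 112.22344135] 101.94145672600071 0.838128724168556
[518.41688375 112.22344142] -168.0585781591504 0.8381287241763471
[] coil5 side [524.16687813 109.78327626]
5.97 [521.11 111.04 156.72] [-180.     -0.     94.97] F [ 0.3  0.6 -2.8] T [-0.05  0.   -0.01] w 27.5
```

Call:
arm_command(deltas="0.6 2 20 0 0 0 20; 0 0 14 0 0 0 20; 0 0 5 0 0 0 20; 0 0 2 0 0 0 20; 0 0 0 0 0 0 20")

```text
time_s: 6.6
ee_pos: [523.2, 112.6, 116.0]
ee_rot: [180.0, -0.0, 95.0]
force: [0.2, 0.5, -3.0]
gripper_width: 28.0
```

Call:
arm_command(deltas="0 0 0.6 0 0 0 20; 0 0 0.6 0 0 0 20; 0 0 0.6 0 0 0 20; 0 0 0.6 0 0 0 20; 0 0 0 0 0 0 20")

```text
time_s: 7.22
ee_pos: [522.9, 112.6, 113.3]
ee_rot: [-180.0, -0.0, 95.0]
force: [0.0, -0.7, -2.8]
gripper_width: 27.4
```

Call:
arm_command(deltas="0 0 0.5 0 0 0 20; 0 0 0.5 0 0 0 20; 0 0 0.5 0 0 0 20; 0 0 0.5 0 0 0 20; 0 0 0 0 0 0 20")

```text
time_s: 7.85
ee_pos: [522.9, 112.6, 111.3]
ee_rot: [-180.0, -0.0, 95.0]
force: [0.3, 0.6, -1.7]
gripper_width: 27.9
```

Call:
arm_command(deltas="0 0 0.4 0 0 0 20; 0 0 0 0 0 0 20")

```text
time_s: 8.1
ee_pos: [522.9, 112.6, 110.9]
ee_rot: [-180.0, -0.0, 95.0]
force: [0.6, -0.1, -3.1]
gripper_width: 27.4
```

Call:
arm_command(deltas="0 0 0.4 0 0 0 20; 0 0 0 0 0 0 20")

```text
time_s: 8.35
ee_pos: [523.0, 112.6, 110.7]
ee_rot: [180.0, -0.0, 95.0]
force: [-0.4, 0.2, -0.9]
gripper_width: 27.4
```

Call:
arm_command(deltas="0 0 0.4 0 0 0 20; 0 0 0 0 0 0 20")

```text
time_s: 8.6
ee_pos: [523.0, 112.6, 110.6]
ee_rot: [180.0, -0.0, 95.0]
force: [-1.6, -0.3, 2.1]
gripper_width: 28.0
```

Call:
arm_command(deltas="0 0 0.4 0 0 0 20; 0 0 0 0 0 0 20")

```text
time_s: 8.85
ee_pos: [523.2, 112.7, 110.6]
ee_rot: [179.9, -0.0, 95.0]
force: [-1.8, -0.2, 5.8]
gripper_width: 28.0
```

Contact, with stiffness about 8 N/mm and load about 8 N. I'll drag along tool +x (world +y).

Call:
arm_command(deltas="0.5 0 0 0 0 0 20; 0.5 0 0 0 0 0 20; 0.5 0 0 0 0 0 20; 0.5 0 0 0 0 0 20; 0 0 0 0 0 0 20")

```text
time_s: 9.48
ee_pos: [523.4, 114.2, 110.6]
ee_rot: [179.9, 0.0, 95.1]
force: [-1.0, -2.1, 5.9]
gripper_width: 27.8
```

Call:
arm_command(deltas="0.5 0 0 0 0 0 20; 0.5 0 0 0 0 0 20; 0 0 0 0 0 0 20")

```text
time_s: 9.85
ee_pos: [523.6, 115.1, 110.5]
ee_rot: [179.9, 0.1, 95.1]
force: [-0.5, -2.3, 5.3]
gripper_width: 27.8
```

Call:
arm_command(deltas="0.5 0 0 0 0 0 20; 0.5 0 0 0 0 0 20; 0 0 0 0 0 0 20")

```text
time_s: 10.22
ee_pos: [523.5, 116.1, 110.6]
ee_rot: [179.9, 0.1, 95.1]
force: [-0.2, -2.3, 5.0]
gripper_width: 27.6
```

Call:
arm_command(deltas="0.5 0 0 0 0 0 20; 0.5 0 0 0 0 0 20; 0 0 0 0 0 0 20")

```text
time_s: 10.6
ee_pos: [523.5, 117.1, 110.5]
ee_rot: [179.9, 0.1, 95.1]
force: [-1.0, -2.0, 4.3]
gripper_width: 27.4
```

Call:
arm_command(deltas="0 0 -0.6 0 0 0 20; 0 0 -0.6 0 0 0 20; 0 0 -2 0 0 0 20; 0 0 -8 0 0 0 20; 0 0 -8 0 0 0 20")

```text
time_s: 11.22
ee_pos: [522.3, 117.7, 129.2]
ee_rot: [-180.0, -0.0, 95.0]
force: [0.7, 0.7, -2.4]
gripper_width: 27.8
```

Run:
```python
from h import *
st()
f=np.mean([grab_frame("side").astype(float) for _ in range(2)],0).astype(np.uint8)[:,:,::-1]
cv2.imwrite("pics/c.png",cv2.resize(f[205:265,215:295],(640,480),interpolation=2))
```

```text
11.22 [522.33 117.68 129.24] [-1.7997e+02 -1.0000e-02  9.5050e+01] F [ 0.7  0.7 -2.4] T [-0.04 -0.01  0.03] w 27.8
```

View pics/c.png

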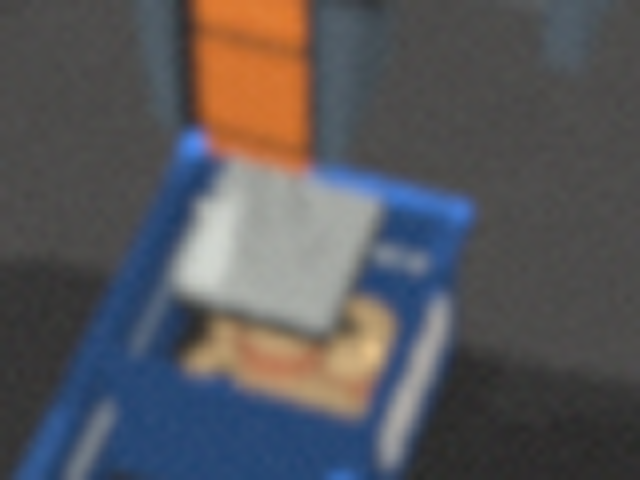

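The foot still hides coil 5, so I'll lift clear and look.

Call:
arm_command(deltas="0 0 -30 0 0 0 20; 0 0 0 0 0 0 20")

```text
time_s: 11.58
ee_pos: [524.1, 117.9, 160.8]
ee_rot: [179.7, -0.0, 95.0]
force: [-0.5, -0.8, -2.9]
gripper_width: 27.9
```

Run:
```python
from h import *
st()
f=np.mean([grab_frame("side").astype(float) for _ in range(3)],0).astype(np.uint8)[:,:,::-1]
r=cv2.imread("pics/raw_side.png")
cv2.imwrite("pics/d.png",np.hstack([cv2.resize(x[215:265,220:285],(400,308),interpolation=2) for x in(r,f)]))
```

```text
11.57 [524.11 117.92 160.82] [ 1.797e+02 -4.000e-02  9.504e+01] F [-0.5 -0.8 -2.9] T [-0.08 -0.   -0.01] w 27.9
```

View pics/d.png

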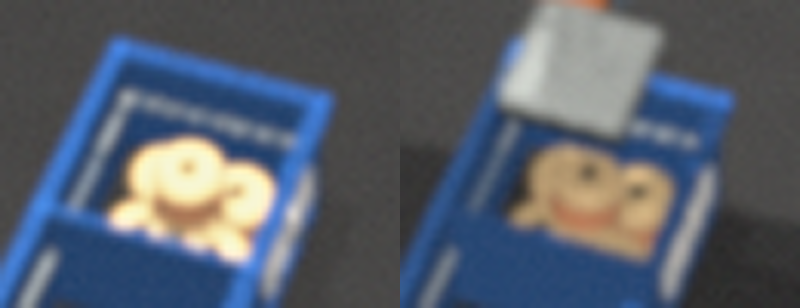

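Run:
```python
from h import *
for p in [(187,167),(188,174)]: print(ray("side",px([p],220,215,400/65)[0],47))
```

```text
[524.52860088 111.79593956]
[523.02321547 114.26185105]
```

Coil 5 has shifted about 3 mm toward world +y. It looks like it's still perched upright, since the dark gap under its front rim is visible in the right tile at (585,215). I'll tilt the foot 8° so it loads only the unsupported −y rim, nudge +y a little, and let it tip.

Call:
arm_command(deltas="-14 0 0 0 0 0 20; 0 0 0 0 8 0 20; -4.2 0 29.7 0 0 0 20; -0.6 0 4 0 0 0 20; 0 0 0 0 0 0 20")

```text
time_s: 12.35
ee_pos: [523.7, 103.3, 124.7]
ee_rot: [-180.0, -8.0, 95.0]
force: [-0.3, 0.3, -1.8]
gripper_width: 28.0
```

Call:
arm_command(deltas="-0.3 0 2 0 0 0 20; 0 0 0 0 0 0 20; 0 0 0 0 0 0 20")

```text
time_s: 12.72
ee_pos: [523.9, 103.7, 123.3]
ee_rot: [180.0, -8.0, 95.1]
force: [0.4, -0.2, -2.6]
gripper_width: 27.3
```

Call:
arm_command(deltas="-0.8 0 6 0 0 0 20; -0.3 0 2 0 0 0 20; -0.15 0 1 0 0 0 20; 0 0 0 0 0 0 20; 0 0 0 0 0 0 20")

```text
time_s: 13.35
ee_pos: [523.8, 103.5, 113.9]
ee_rot: [180.0, -8.0, 95.0]
force: [0.0, -1.3, -3.6]
gripper_width: 27.6
```

Call:
arm_command(deltas="-0.1 0 0.6 0 0 0 20; -0.1 0 0.6 0 0 0 20; 0 0 0 0 0 0 20")

```text
time_s: 13.72
ee_pos: [523.7, 103.5, 112.5]
ee_rot: [-180.0, -8.0, 95.0]
force: [0.2, 0.2, -2.4]
gripper_width: 27.7
```

Call:
arm_command(deltas="-0.1 0 0.5 0 0 0 20; -0.1 0 0.5 0 0 0 20; 0 0 0 0 0 0 20")

```text
time_s: 14.1
ee_pos: [523.7, 103.4, 111.5]
ee_rot: [-180.0, -8.0, 95.0]
force: [-0.3, -0.7, -3.0]
gripper_width: 27.6
```

Call:
arm_command(deltas="-0.1 0 0.5 0 0 0 20; -0.1 0 0.5 0 0 0 20; 0 0 0 0 0 0 20")

```text
time_s: 14.48
ee_pos: [523.7, 103.4, 110.5]
ee_rot: [-180.0, -8.0, 95.0]
force: [-0.3, -0.2, -3.2]
gripper_width: 27.8
```

Call:
arm_command(deltas="-0.1 0 0.5 0 0 0 20; 0 0 0 0 0 0 20")

```text
time_s: 14.72
ee_pos: [523.7, 103.4, 110.0]
ee_rot: [-180.0, -8.0, 95.0]
force: [0.8, -0.0, -2.3]
gripper_width: 27.6
```

Call:
arm_command(deltas="-0.1 0 0.5 0 0 0 20; -0.1 0 0.5 0 0 0 20; 0 0 0 0 0 0 20")

```text
time_s: 15.1
ee_pos: [524.0, 103.4, 109.3]
ee_rot: [180.0, -8.0, 95.0]
force: [-0.3, 0.4, 0.2]
gripper_width: 27.7
```

Call:
arm_command(deltas="-0.1 0 0.5 0 0 0 20; -0.1 0 0.5 0 0 0 20; 0 0 0 0 0 0 20")

```text
time_s: 15.48
ee_pos: [524.2, 103.5, 109.0]
ee_rot: [179.9, -8.0, 95.0]
force: [-1.6, -0.7, 6.0]
gripper_width: 27.5
```

Call:
arm_command(deltas="0.4 0 0.5 0 0 0 20; 0.4 0 0.3 0 0 0 20; 0 0 0 0 0 0 20")

```text
time_s: 15.85
ee_pos: [524.4, 104.1, 109.0]
ee_rot: [179.9, -8.0, 95.1]
force: [-1.6, -1.1, 9.4]
gripper_width: 27.7
```

Call:
arm_command(deltas="0.5 0 0.2 0 0 0 20; 0.5 0 0.2 0 0 0 20; 0 0 0 0 0 0 20")

```text
time_s: 16.23
ee_pos: [524.4, 104.5, 109.0]
ee_rot: [179.8, -7.9, 95.1]
force: [-1.6, -3.3, 11.7]
gripper_width: 27.8
```

Call:
arm_command(deltas="0.5 0 0 0 0 0 20; 0.5 0 0 0 0 0 20; 0.5 0 0 0 0 0 20; 0 0 0 0 0 0 20")

```text
time_s: 16.73
ee_pos: [524.4, 105.4, 109.1]
ee_rot: [179.8, -7.9, 95.1]
force: [-2.4, -5.6, 11.5]
gripper_width: 27.9
```

Call:
arm_command(deltas="0.5 0 0 0 0 0 20; 0.5 0 0 0 0 0 20; 0.5 0 0 0 0 0 20; 0 0 0 0 0 0 20")

```text
time_s: 17.23
ee_pos: [524.6, 106.8, 109.4]
ee_rot: [179.8, -7.8, 95.1]
force: [-1.1, -4.2, 11.5]
gripper_width: 27.6
```

Call:
arm_command(deltas="0 0 -1 0 0 0 20; 0 0 -1 0 0 0 20; 0 0 -20 0 0 0 20; -5 0 -30 0 0 0 20; 0 0 0 0 0 0 20")

```text
time_s: 17.85
ee_pos: [525.4, 96.0, 159.2]
ee_rot: [179.8, -8.0, 95.0]
force: [-0.0, -0.0, -3.4]
gripper_width: 27.8
```

Run:
```python
from h import *
st()
f=np.mean([grab_frame("side").astype(float) for _ in range(3)],0).astype(np.uint8)[:,:,::-1]
f=cv2.convertScaleAbs(f,alpha=1.3)
cv2.imwrite("pics/raw_e.png",f)
cv2.imwrite("pics/e.png",cv2.resize(f[210:265,215:290],(750,550),interpolation=2))
```

```text
17.85 [525.37  96.   159.19] [179.82  -8.02  95.03] F [-0.  -0.  -3.4] T [-0.24  0.   -0.04] w 27.8
```

View pics/e.png

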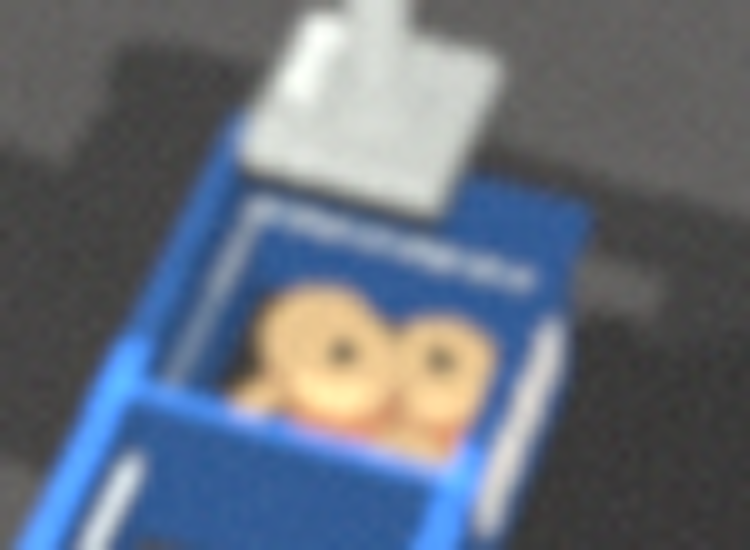

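Run:
```python
from h import *
u=px([(343,352),(438,360)],215,210,10)
for z in(47,44,40,25): print(z,ray("side",u[0],z).round(1),ray("side",u[1],z).round(1))
# expected appearance of coils
for c in [(535.96,126.21),(537.23,100.73),(508.17,125.19),(509.98,100.36)]: print(c,(proj("side",[*c,25])[0]-[215,210])*10)
```

```text
47 [523.4 119.6] [505.2 113.7]
44 [524.4 117.6] [506.1 111.6]
40 [525.7 114.9] [507.3 108.9]
25 [530.8 104.8] [512.   98.7]
(535.96, 126.21) [271.25741751 416.04863725]
(537.23, 100.73) [318.67370015 322.89534753]
(508.17, 125.19) [397.07476976 457.92920407]
(509.98, 100.36) [438.88291187 364.63884915]
```

I can't settle the tilt from this single view. I'll swing aside and take clear views from both cameras.

Call:
arm_command(deltas="-55 0 0 0 -4 0 20; -55 0 0 0 -4 0 20; -55 0 0 0 0 0 20")

```text
time_s: 18.38
ee_pos: [537.8, -67.4, 144.7]
ee_rot: [-179.8, -0.1, 95.2]
force: [0.8, 0.3, -3.2]
gripper_width: 27.9
```

Run:
```python
from h import *
st()
F={n:np.mean([grab_frame(n).astype(float) for _ in range(3)],0).astype(np.uint8)[:,:,::-1] for n in("top","side")}
for n in F: cv2.imwrite(f"pics/raw2_{n}.png",F[n])
m=np.hstack([cv2.resize(F["top"][190:232,197:237],(400,420),interpolation=2),cv2.resize(F["side"][218:265,225:275],(400,376),interpolation=2)[:420]] if 0 else [cv2.resize(F["top"][192:232,197:237],(400,400),interpolation=2),cv2.resize(F["side"][222:262,230:270],(400,400),interpolation=2)])
cv2.imwrite("pics/f.png",m);st()
```

```text
18.38 [537.82 -67.44 144.73] [-1.798e+02 -7.000e-02  9.520e+01] F [ 0.8  0.3 -3.2] T [-0.1   0.    0.05] w 27.9
18.68 [538.12 -66.74 145.74] [-1.7988e+02 -8.0000e-02  9.5060e+01] F [-0.2  0.2 -1.8] T [-0.03  0.05 -0.05] w 27.6
```

View pics/f.png

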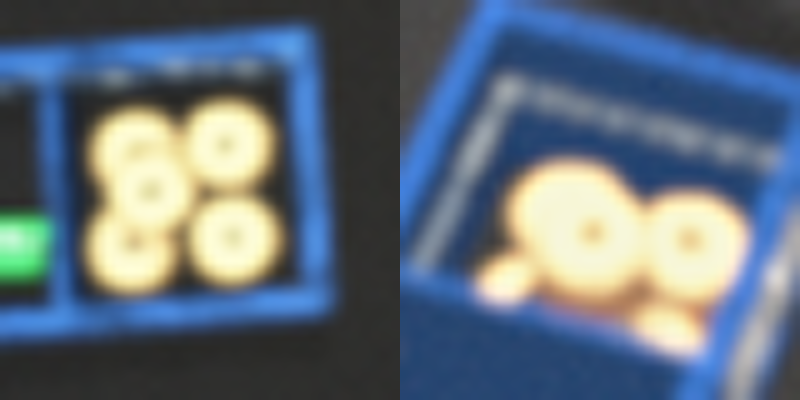

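The views are clear now. In the top tile, coil 5 at (151,190) sits on the +y pair at (135,150) and (132,245). The −y pair is at (227,145) and (234,236). I'll measure the offsets.

Run:
```python
from h import *
T=lambda p,z:ray("top",px([p],197,192,10)[0],z).round(1)
S=lambda p,z:ray("side",px([p],230,222,10)[0],z).round(1)
print("c5",T((151,190),47),S((192,230),47),S((192,230),45))
print("-y pair",T((227,145),25),T((234,236),25),"side",S((290,237),25))
print("+y pair outl",T((135,151),25),T((132,247),25))
```

```text
c5 [521.7 120.4] [523.8 119.2] [524.4 117.9]
-y pair [535.9 101.1] [510.1  98.8] side [511.9  97.8]
+y pair outl [534.1 127.2] [506.9 127.6]
```

Call:
arm_command(deltas="55 -0.4 0 0 0 0 20; 55 -0.4 0 0 0 0 20; 54 -0.4 0 0 0 0 20; 0 0 0 0 10 0 20; 0 0 0 0 5 0 20")

```text
time_s: 19.3
ee_pos: [522.5, 98.9, 146.7]
ee_rot: [180.0, -15.2, 95.4]
force: [-0.9, -0.5, -2.2]
gripper_width: 28.0
```

Call:
arm_command(deltas="-5 0 18.5 0 0 0 20; -2.2 0 8.2 0 0 0 20; 0 0 0 0 0 0 20; 0 0 0 0 0 0 20")

```text
time_s: 19.8
ee_pos: [523.5, 96.0, 119.6]
ee_rot: [179.9, -15.0, 95.1]
force: [-0.1, 0.3, -2.6]
gripper_width: 27.6
```

Call:
arm_command(deltas="-1.3 0 5 0 0 0 20; -0.5 0 2 0 0 0 20; -0.25 0 1 0 0 0 20; -0.12 0 0.5 0 0 0 20; 0 0 0 0 0 0 20")

```text
time_s: 20.42
ee_pos: [523.3, 95.6, 110.4]
ee_rot: [180.0, -15.0, 95.0]
force: [0.4, 0.3, -3.1]
gripper_width: 27.7
```

Call:
arm_command(deltas="-0.15 0 0.6 0 0 0 20; -0.15 0 0.6 0 0 0 20; -0.15 0 0.6 0 0 0 20; 0 0 0 0 0 0 20")

```text
time_s: 20.92
ee_pos: [523.2, 95.6, 108.5]
ee_rot: [180.0, -15.0, 95.0]
force: [-0.7, 0.1, -2.0]
gripper_width: 27.7
```

Call:
arm_command(deltas="-0.15 0 0.6 0 0 0 20; -0.15 0 0.6 0 0 0 20; 0 0 0 0 0 0 20")

```text
time_s: 21.3
ee_pos: [523.5, 95.6, 107.6]
ee_rot: [180.0, -15.0, 95.1]
force: [0.0, -1.4, 0.3]
gripper_width: 27.5
```

Contact at the rim. I'll keep pressing gently and watch for it to tip.

Call:
arm_command(deltas="-0.15 0 0.6 0 0 0 20; -0.15 0 0.6 0 0 0 20; 0 0 0 0 0 0 20")

```text
time_s: 21.68
ee_pos: [523.7, 95.4, 107.1]
ee_rot: [179.9, -15.0, 95.1]
force: [-1.0, -3.5, 7.4]
gripper_width: 27.7
```

Call:
arm_command(deltas="-0.15 0 0.6 0 0 0 20; -0.15 0 0.6 0 0 0 20; 0 0 0 0 0 0 20")

```text
time_s: 22.05
ee_pos: [524.0, 95.1, 106.7]
ee_rot: [179.8, -15.0, 95.1]
force: [-1.4, -4.4, 12.4]
gripper_width: 27.7
```

Call:
arm_command(deltas="-0.5 0 -0.1 0 0 0 20; -0.5 0 -0.1 0 0 0 20; -0.5 0 -0.1 0 0 0 20; 0 0 0 0 0 0 20")

```text
time_s: 22.55
ee_pos: [524.1, 93.9, 106.3]
ee_rot: [179.9, -15.0, 95.1]
force: [-1.8, -4.3, 11.1]
gripper_width: 27.4
```

Call:
arm_command(deltas="-0.5 0 -0.1 0 0 0 20; -0.5 0 -0.1 0 0 0 20; -0.5 0 -0.1 0 0 0 20; 0 0 0 0 0 0 20")

```text
time_s: 23.05
ee_pos: [524.2, 93.0, 106.2]
ee_rot: [179.9, -15.1, 95.0]
force: [-1.2, -2.0, 9.6]
gripper_width: 28.0
```

Call:
arm_command(deltas="-0.6 0 0 0 0 0 20; -0.6 0 0 0 0 0 20; -0.6 0 0 0 0 0 20; 0 0 0 0 0 0 20")

```text
time_s: 23.55
ee_pos: [524.2, 91.9, 106.0]
ee_rot: [179.9, -15.1, 95.0]
force: [-1.8, -1.3, 10.7]
gripper_width: 28.1
```

Call:
arm_command(deltas="-0.6 0 0 0 0 0 20; -0.6 0 0 0 0 0 20; -0.6 0 0 0 0 0 20; 0 0 0 0 0 0 20")

```text
time_s: 24.05
ee_pos: [524.2, 90.3, 105.8]
ee_rot: [179.9, -15.2, 95.0]
force: [-2.4, -0.6, 12.7]
gripper_width: 27.9
```

Call:
arm_command(deltas="0 0 -1 0 0 0 20; 0 0 -2 0 0 0 20; -6 0 -25 0 0 0 20; -10 0 -30 0 0 0 20; -40 0 0 0 0 0 20")

```text
time_s: 24.68
ee_pos: [531.6, 20.6, 147.1]
ee_rot: [179.7, -15.0, 95.2]
force: [0.3, -0.2, -2.3]
gripper_width: 28.0
```

Call:
arm_command(deltas="-57 0 15 0 0 0 20; -57 0 15 0 0 0 20")

```text
time_s: 24.92
ee_pos: [538.8, -82.8, 85.5]
ee_rot: [180.0, -15.0, 95.1]
force: [1.1, -0.7, -2.5]
gripper_width: 28.0
```

```bash
cat > look.py <<'E'
from h import *
import sys
st()
F={n:np.mean([grab_frame(n).astype(float) for _ in range(3)],0).astype(np.uint8)[:,:,::-1] for n in("top","side")}
for n in F: cv2.imwrite(f"pics/raw_{sys.argv[1]}_{n}.png",F[n])
cv2.imwrite(f"pics/{sys.argv[1]}.png",cv2.convertScaleAbs(np.hstack([cv2.resize(F["top"][192:232,197:237],(400,400),interpolation=2),cv2.resize(F["side"][222:262,230:270],(400,400),interpolation=2)]),alpha=.8))
E
python3 look.py g
```

```text
24.93 [538.84 -82.78  85.46] [179.98 -14.99  95.08] F [ 1.1 -0.7 -2.5] T [-0.41 -0.04 -0.03] w 28.0
```

View pics/g.png

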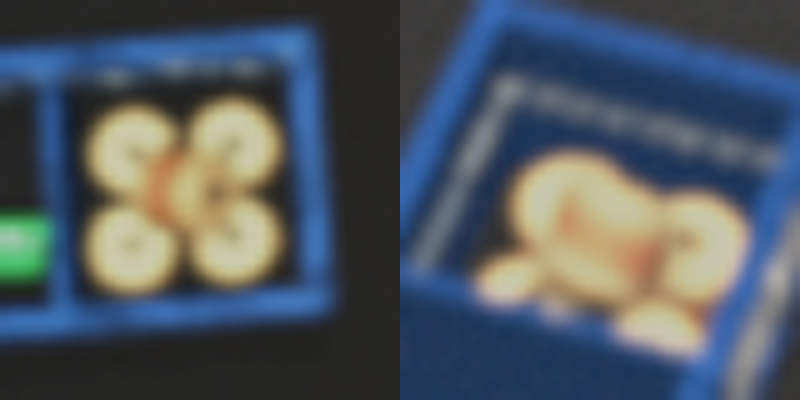

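The top tile shows coil 5 now tipped well over between the four. Its reddish flank is visible at (160,190) and its end hole at (215,190), and the corner coils sit apart. I'll level the foot, come back over the centre and press it home.

Call:
arm_command(deltas="15.5 0 -58 0 0 0 20; 0 0 0 0 -10 0 20; 0 0 0 0 -5 0 20; 49 0.4 0 0 0 0 20; 49 0.4 0 0 0 0 20")

```text
time_s: 25.85
ee_pos: [530.5, 19.0, 147.8]
ee_rot: [179.9, -0.0, 95.1]
force: [1.1, -0.2, -1.8]
gripper_width: 27.9
```

Call:
arm_command(deltas="49 0.4 0 0 0 0 20; 49 0.4 0 0 0 0 20; 0 0 15 0 0 0 20; 0 0 10 0 0 0 20; 0 0 0 0 0 0 20")

```text
time_s: 26.48
ee_pos: [522.2, 113.1, 120.8]
ee_rot: [-179.9, 0.0, 95.0]
force: [0.5, 0.6, -3.7]
gripper_width: 28.1
```

Call:
arm_command(deltas="-0.6 1 4 0 0 0 20; 0 0 2 0 0 0 20; 0 0 1 0 0 0 20; 0 0 0.8 0 0 0 20; 0 0 0 0 0 0 20")

```text
time_s: 27.1
ee_pos: [524.3, 113.2, 114.0]
ee_rot: [180.0, -0.0, 95.0]
force: [-0.0, -0.7, -2.7]
gripper_width: 27.9
```

Call:
arm_command(deltas="0 0 0.7 0 0 0 20; 0 0 0.7 0 0 0 20; 0 0 0.7 0 0 0 20; 0 0 0 0 0 0 20")

```text
time_s: 27.6
ee_pos: [524.3, 113.3, 111.9]
ee_rot: [180.0, -0.0, 95.0]
force: [0.1, 0.5, -2.3]
gripper_width: 27.7
```

Call:
arm_command(deltas="0 0 0.7 0 0 0 20; 0 0 0.7 0 0 0 20; 0 0 0 0 0 0 20")

```text
time_s: 27.98
ee_pos: [524.6, 113.3, 110.7]
ee_rot: [179.9, -0.0, 95.0]
force: [1.3, -0.0, -2.0]
gripper_width: 27.8
```

Call:
arm_command(deltas="0 0 0.7 0 0 0 20; 0 0 0.7 0 0 0 20; 0 0 0 0 0 0 20")

```text
time_s: 28.35
ee_pos: [525.0, 113.5, 109.5]
ee_rot: [179.9, -0.0, 95.0]
force: [0.9, 0.8, 1.6]
gripper_width: 27.6
```

Call:
arm_command(deltas="0 0 0.7 0 0 0 20; 0 0 0.7 0 0 0 20; 0 0 0 0 0 0 20")

```text
time_s: 28.72
ee_pos: [525.6, 113.8, 108.5]
ee_rot: [179.8, -0.1, 95.0]
force: [2.3, 2.4, 5.5]
gripper_width: 27.3
```

Call:
arm_command(deltas="0 0 0.7 0 0 0 20; 0 0 0.7 0 0 0 20; 0 0 0 0 0 0 20")

```text
time_s: 29.1
ee_pos: [522.9, 112.8, 105.5]
ee_rot: [-179.8, 0.0, 95.1]
force: [-1.1, 0.2, -2.2]
gripper_width: 27.6
```

Call:
arm_command(deltas="0 0 0.7 0 0 0 20; 0 0 0.5 0 0 0 20; 0 0 0 0 0 0 20")

```text
time_s: 29.48
ee_pos: [523.6, 113.0, 104.4]
ee_rot: [-179.9, 0.0, 95.0]
force: [1.2, 1.0, -2.8]
gripper_width: 27.8
```

It dropped away under the foot. I'll follow it down.

Call:
arm_command(deltas="0 0 0.9 0 0 0 20; 0 0 0.9 0 0 0 20; 0 0 0.9 0 0 0 20; 0 0 0 0 0 0 20")

```text
time_s: 29.98
ee_pos: [524.0, 113.2, 102.2]
ee_rot: [-180.0, 0.0, 95.0]
force: [-0.9, 0.3, -3.4]
gripper_width: 28.1
```

Call:
arm_command(deltas="0 0 0.9 0 0 0 20; 0 0 0.9 0 0 0 20; 0 0 0.9 0 0 0 20; 0 0 0 0 0 0 20")

```text
time_s: 30.48
ee_pos: [524.2, 113.2, 99.5]
ee_rot: [-180.0, -0.0, 95.0]
force: [-0.3, 0.4, -3.3]
gripper_width: 27.7
```

Call:
arm_command(deltas="0 0 0.9 0 0 0 20; 0 0 0.9 0 0 0 20; 0 0 0.9 0 0 0 20; 0 0 0 0 0 0 20")

```text
time_s: 30.98
ee_pos: [524.2, 113.2, 96.9]
ee_rot: [-180.0, -0.0, 95.0]
force: [0.9, 1.0, -3.1]
gripper_width: 28.0
```

Call:
arm_command(deltas="0 0 0.7 0 0 0 20; 0 0 0.7 0 0 0 20; 0 0 0 0 0 0 20")

```text
time_s: 31.35
ee_pos: [524.2, 113.3, 95.5]
ee_rot: [-180.0, -0.0, 95.0]
force: [1.3, 0.7, -2.3]
gripper_width: 28.0
```

Call:
arm_command(deltas="0 0 0.7 0 0 0 20; 0 0 0.7 0 0 0 20; 0 0 0 0 0 0 20")

```text
time_s: 31.72
ee_pos: [524.2, 113.3, 94.1]
ee_rot: [-180.0, -0.0, 95.0]
force: [0.9, 1.0, -2.6]
gripper_width: 27.7
```

Call:
arm_command(deltas="0 0 0.7 0 0 0 20; 0 0 0.7 0 0 0 20; 0 0 0.7 0 0 0 20; 0 0 0 0 0 0 20")

```text
time_s: 32.22
ee_pos: [524.2, 113.3, 92.0]
ee_rot: [-180.0, -0.0, 95.0]
force: [-0.4, -0.8, -3.1]
gripper_width: 27.6
```

Call:
arm_command(deltas="0 0 0.6 0 0 0 20; 0 0 0.6 0 0 0 20; 0 0 0 0 0 0 20")

```text
time_s: 32.6
ee_pos: [524.2, 113.2, 90.8]
ee_rot: [-180.0, -0.0, 95.0]
force: [0.0, 0.6, -2.1]
gripper_width: 27.9
```

Call:
arm_command(deltas="0 0 0.6 0 0 0 20; 0 0 0.6 0 0 0 20; 0 0 0 0 0 0 20")

```text
time_s: 32.98
ee_pos: [524.2, 113.2, 89.6]
ee_rot: [-180.0, -0.0, 95.0]
force: [-0.2, -0.0, -2.9]
gripper_width: 27.8
```

Call:
arm_command(deltas="0 0 0.5 0 0 0 20; 0 0 0.5 0 0 0 20; 0 0 0 0 0 0 20")

```text
time_s: 33.35
ee_pos: [524.3, 113.3, 88.8]
ee_rot: [180.0, -0.0, 95.0]
force: [-0.1, 0.1, -1.6]
gripper_width: 27.9
```

Call:
arm_command(deltas="0 0 0.5 0 0 0 20; 0 0 0 0 0 0 20; 0 0 0 0 0 0 20")

```text
time_s: 33.72
ee_pos: [524.3, 113.3, 88.7]
ee_rot: [180.0, -0.0, 95.0]
force: [-2.1, 0.3, 5.4]
gripper_width: 27.8
```

Contact at foot height 25 mm, which is the single-layer height. Now the firm press and hold.

Call:
arm_command(deltas="0 0 0.5 0 0 0 20; 0 0 0.5 0 0 0 20; 0 0 0 0 0 0 20")

```text
time_s: 34.1
ee_pos: [524.3, 113.3, 88.7]
ee_rot: [180.0, -0.0, 95.0]
force: [-3.6, -0.8, 11.0]
gripper_width: 27.8
```

Call:
arm_command(deltas="0 0 0.4 0 0 0 20; 0 0 0.3 0 0 0 20; 0 0 0 0 0 0 20")

```text
time_s: 34.48
ee_pos: [524.4, 113.3, 88.7]
ee_rot: [179.9, -0.0, 95.0]
force: [-5.9, -0.9, 15.9]
gripper_width: 27.9
```

Call:
arm_command(deltas="0 -0.3 0.4 0 0 0 20; 0 -0.3 0.3 0 0 0 20; 0 0 0 0 0 0 20; 0 0 0 0 0 0 20; 0 0 0 0 0 0 20")

```text
time_s: 35.1
ee_pos: [524.3, 113.3, 88.7]
ee_rot: [179.9, -0.0, 95.0]
force: [-4.6, -0.1, 19.4]
gripper_width: 27.4
```

Call:
arm_command(deltas="0 0 0 0 0 0 20; 0 0 0 0 0 0 20; 0 0 0 0 0 0 20; 0 0 0 0 0 0 20; 0 0 0 0 0 0 20")

```text
time_s: 35.72
ee_pos: [524.2, 113.3, 88.7]
ee_rot: [179.9, -0.0, 95.0]
force: [-4.9, -0.4, 19.6]
gripper_width: 27.7
```

Call:
arm_command(deltas="0 0 0 0 0 0 20; 0 0 -1 0 0 0 20; 0 0 -1.5 0 0 0 20; 0 0 -2 0 0 0 20; 0 0 -10 0 0 0 20")

```text
time_s: 36.35
ee_pos: [522.8, 113.1, 99.4]
ee_rot: [-179.8, 0.0, 95.0]
force: [0.1, -0.2, -2.7]
gripper_width: 27.8
```

Call:
arm_command(deltas="0 0 -40 0 0 0 20; 0 0 -25 0 0 0 20; -50 -3 0 0 0 0 20; -50 -3 0 0 0 0 20; -50 -3 0 0 0 0 20")

```text
time_s: 36.98
ee_pos: [527.9, -38.3, 165.5]
ee_rot: [180.0, -0.0, 95.1]
force: [-0.0, -0.4, -2.5]
gripper_width: 27.5
```

```bash
python3 look.py i
```

```text
36.98 [527.91 -38.32 165.54] [179.97  -0.    95.08] F [-0.  -0.4 -2.5] T [-0.11  0.04 -0.02] w 27.5
```

View pics/i.png

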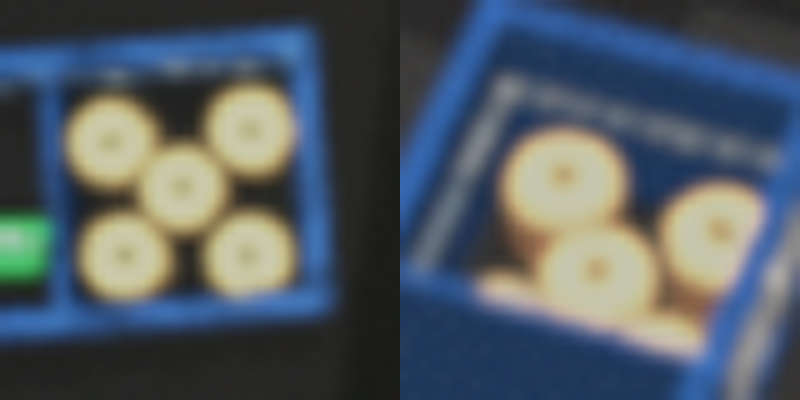

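All five stand in one layer. In the top tile the centre coil is at (183,187) and the corner coils at (112,142), (252,130), (125,256) and (249,256). The press was about 22 N. There's time for a clearly firmer one, so I'll repeat it at about 30 N.

Call:
arm_command(deltas="50 3 0 0 0 0 20; 50 3 0 0 0 0 20; 50 3.5 0 0 0 0 20; 0 0 0 0 0 0 20; 0 0 25 0 0 0 20")

```text
time_s: 37.9
ee_pos: [525.5, 114.9, 141.7]
ee_rot: [179.7, -0.0, 95.2]
force: [0.3, 0.2, -3.0]
gripper_width: 27.8
```

Call:
arm_command(deltas="0 0 25 0 0 0 20; 0 0 16 0 0 0 20; 0 0 6 0 0 0 20; 0 0 2 0 0 0 20; 0 0 0 0 0 0 20")

```text
time_s: 38.52
ee_pos: [524.6, 113.3, 91.8]
ee_rot: [179.9, -0.0, 95.1]
force: [-0.2, 0.1, -3.0]
gripper_width: 27.7
```

Call:
arm_command(deltas="0 0 0.8 0 0 0 20; 0 0 0.7 0 0 0 20; 0 0 0.7 0 0 0 20; 0 0 0.5 0 0 0 20; 0 0 0.5 0 0 0 20")

```text
time_s: 39.15
ee_pos: [524.2, 113.3, 88.7]
ee_rot: [180.0, -0.0, 95.0]
force: [-2.2, -0.0, 6.1]
gripper_width: 27.8
```

Call:
arm_command(deltas="0 0 0.6 0 0 0 20; 0 -0.2 0.6 0 0 0 20; 0 -0.2 0.6 0 0 0 20; 0 -0.2 0.6 0 0 0 20; 0 0 0 0 0 0 20")

```text
time_s: 39.78
ee_pos: [524.2, 113.3, 88.7]
ee_rot: [179.9, -0.0, 95.0]
force: [-4.9, -0.8, 18.0]
gripper_width: 27.8
```

Call:
arm_command(deltas="0 -0.2 0.6 0 0 0 20; 0 -0.2 0.7 0 0 0 20; 0 0 0 0 0 0 20; 0 0 0 0 0 0 20; 0 0 0 0 0 0 20")

```text
time_s: 40.4
ee_pos: [524.2, 113.3, 88.7]
ee_rot: [179.8, -0.0, 95.1]
force: [-5.9, -2.1, 25.4]
gripper_width: 27.9
```

Call:
arm_command(deltas="0 0 0 0 0 0 20; 0 0 0 0 0 0 20; 0 0 0 0 0 0 20; 0 0 0 0 0 0 20; 0 0 -1 0 0 0 20")

```text
time_s: 41.02
ee_pos: [524.1, 113.3, 88.7]
ee_rot: [179.8, -0.0, 95.1]
force: [-2.6, -0.1, 13.6]
gripper_width: 27.7
```

Call:
arm_command(deltas="0 0 -1.5 0 0 0 20; 0 0 -3 0 0 0 20; 0 0 -20 0 0 0 20; 0 0 -35 0 0 0 20; 0 0 0 0 0 0 20")

```text
time_s: 41.65
ee_pos: [525.0, 113.5, 146.6]
ee_rot: [179.7, -0.0, 95.0]
force: [0.4, -0.6, -2.7]
gripper_width: 27.8
```

```bash
python3 -c "
from h import *
st();s=state()['ee_pos'];plan((*s,95),(561.3,-176.3,s[2],105),6);print(s[2])"
```

```text
41.65 [524.99 113.55 146.63] [ 1.7969e+02 -4.0000e-02  9.5040e+01] F [ 0.4 -0.6 -2.7] T [-0.11  0.04  0.01] w 27.8
-48.7 1.8 -0.0 0 0 -1.67; -48.7 0.4 -0.0 0 0 -1.67; -48.7 -1.0 -0.0 0 0 -1.67; -48.6 -2.4 -0.0 0 0 -1.67; -48.5 -3.8 -0.0 0 0 -1.67; -48.4 -5.3 -0.0 0 0 -1.67; 
146.62976562267107
```

Held at about 28 N for 0.9 s, then released. Now the tamper goes back to its rest.

Call:
arm_command(deltas="-48.7 1.5 0 0 0 -1.7 20; -48.7 0.2 0 0 0 -1.7 20; -48.7 -1 0 0 0 -1.7 20; -48.6 -2.4 0 0 0 -1.7 20; -48.5 -3.8 0 0 0 -1.7 20")

```text
time_s: 42.28
ee_pos: [552.6, -129.7, 142.7]
ee_rot: [-179.9, -0.1, 103.6]
force: [1.3, 0.0, -2.7]
gripper_width: 27.5
```

Call:
arm_command(deltas="-48 -5.3 0 0 0 -1.6 20; 0 0 20 0 0 0 20; 0 0 20 0 0 0 20; 0 0 10 0 0 0 20; 0 0 0 0 0 0 20")

```text
time_s: 42.9
ee_pos: [558.7, -175.9, 93.2]
ee_rot: [-179.9, -0.1, 105.2]
force: [0.5, -0.8, -2.6]
gripper_width: 28.0
```

```bash
python3 -c "
from h import *
st();s=state();plan((*s['ee_pos'],s['ee_rot'][2]),(561.2,-176.6,70,105),1)"
```

```text
42.9 [ 558.65 -175.87   93.21] [-1.7985e+02 -1.0000e-01  1.0516e+02] F [ 0.5 -0.8 -2.6] T [-0.13  0.05 -0.04] w 28.0
-1.4 2.3 23.2 0 0 0.16;
```

Call:
arm_command(deltas="-1.2 1.2 12 0 0 0 20; 0 0 8 0 0 0 20; 0 0 2 0 0 0 20; 0 0 0 0 0 0 20")

```text
time_s: 43.4
ee_pos: [561.0, -177.1, 72.8]
ee_rot: [180.0, -0.0, 105.1]
force: [-0.7, 0.1, -2.7]
gripper_width: 27.7
```

Call:
arm_command(deltas="0 0 1 0 0 0 20; 0 0 1 0 0 0 20; 0 0 1 0 0 0 20; 0 0 0.6 0 0 0 20; 0 0 0 0 0 0 20")

```text
time_s: 44.02
ee_pos: [561.0, -177.1, 69.2]
ee_rot: [-180.0, -0.0, 105.1]
force: [0.3, 0.7, -2.9]
gripper_width: 27.4
```

Call:
arm_command(deltas="0 0 0.8 0 0 0 20; 0 0 0.7 0 0 0 20; 0 0 0.5 0 0 0 20; 0 0 0.4 0 0 0 20; 0 0 0 0 0 0 20")

```text
time_s: 44.65
ee_pos: [561.0, -177.1, 66.8]
ee_rot: [180.0, -0.0, 105.1]
force: [1.1, -0.4, -1.8]
gripper_width: 27.1
```

Call:
arm_command(deltas="0 0 0.3 0 0 0 20; 0 0 0 0 0 0 20")

```text
time_s: 44.9
ee_pos: [561.0, -177.1, 66.8]
ee_rot: [180.0, -0.0, 105.1]
force: [-0.6, 0.0, 0.8]
gripper_width: 27.7
```

Standing on the rest floor at 66.8 mm, the same height as at pickup. Releasing.

Call:
arm_command(deltas="0 0 0 0 0 0 45; 0 0 0 0 0 0 60; 0 0 0 0 0 0 91; 0 0 0 0 0 0 91; 0 0 0 0 0 0 91")

```text
time_s: 45.52
ee_pos: [561.0, -177.2, 66.5]
ee_rot: [180.0, -0.0, 105.1]
force: [-0.6, -0.3, 0.2]
gripper_width: 75.0
```

Call:
arm_command(deltas="0 0 -10 0 0 0 91; 0 0 -35 0 0 0 91; 0 0 -50 0 0 0 91; 0 0 -50 0 0 0 91; 0 0 0 0 0 0 91")

```text
time_s: 46.15
ee_pos: [563.5, -178.0, 217.0]
ee_rot: [179.5, 0.3, 105.1]
force: [-0.2, -0.1, -0.9]
gripper_width: 91.0
```

Call:
arm_command(deltas="60 0 0 0 0 0 91; 60 0 0 0 0 0 91; 50 0 0 0 0 0 91; 0 0 0 0 0 0 91")

```text
time_s: 46.65
ee_pos: [515.0, -10.4, 211.1]
ee_rot: [-179.9, -0.1, 105.4]
force: [0.3, -1.2, 0.3]
gripper_width: 91.1
```

Run:
```python
from h import *
st()
F={n:grab_frame(n)[:,:,::-1] for n in("top","side")}
cv2.imwrite("pics/z.png",np.hstack([cv2.resize(F["top"][130:280,120:380],(400,231),interpolation=2),cv2.resize(F["side"][100:300,170:340],(400,470),interpolation=2)[:231]]) if 0 else np.vstack([cv2.resize(F["top"][140:250,160:380],(600,300),interpolation=2),cv2.resize(F["side"][115:275,180:340][:,:],(600,300),interpolation=2)]))
```

```text
46.65 [514.99 -10.43 211.06] [-1.7991e+02 -7.0000e-02  1.0539e+02] F [ 0.3 -1.2  0.3] T [-0.14  0.01 -0.08] w 91.1
```

View pics/z.png

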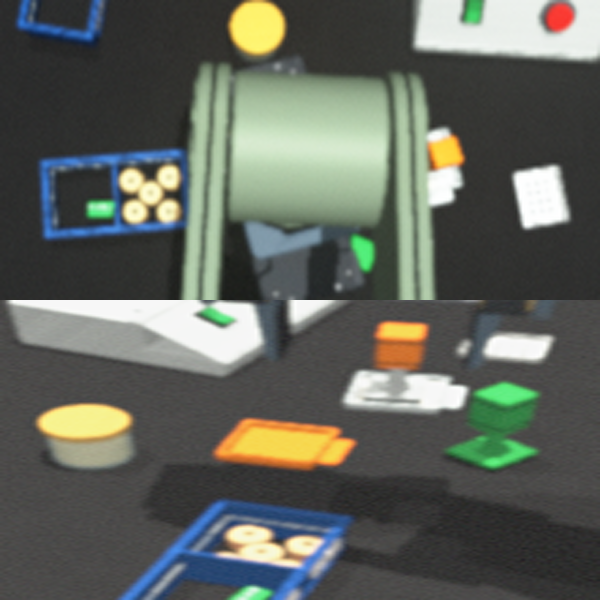

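The tamper stands upright in the white rest: side (400,380), top (445,152). The five coils form one layer around top (150,193), and nothing else has moved.

```bash
python3 -c "
from workcell import *
print(job_done())"
```

```text
the job is handed in; nothing more can be done
None
```

All five inductors now stand in one layer below the fill line. The tamper is back upright in its rest, released, and the job was handed in at about 47 s of the 58 s allowed.

**How it went:** The first drag over-shifted the top inductor, leaving it perched on two of its neighbours. Pressing its unsupported rim with the foot tilted did not tip it straight away. It tipped once I dragged it back under a light load, and a level press then sent it home.

**Final presses:** I pressed straight down twice, the first at about 22 N for roughly 1 s. The second was firmer, at about 28 N for roughly 0.9 s. The highest load I read was about 28 N, under the 40 N limit. Forces were read only at the end of each move, so a brief peak in between would not show.

**Last checks:**
- **Inductors:** the foot touched down 25 mm above the shelf, which is the height of a single standing layer (the fill line is at 31 mm). The images show four at the corners and one in the centre.
- **Tamper:** it touched the rest floor at the same height as when I picked it up, and it looks upright there.
- **Everything else:** nothing else in the final pictures looks moved, but the enclosure was outside those crops. No check failed in the end.

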